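Blank off a test manifold with bayonet plugs and lock them with the gate lever

ROBOT

A 6-joint arm with a two-finger parallel gripper is mounted at the origin on a cart in front of the work surface, level with it; the furniture and walls round the work are solid. World frame = base frame: x ahead of the robot, y to its left, z up, the work surface at z = 0. Lengths are in m, angles in rad, forces in N, time in s.
With the tool pointing down it reaches from about 0.275 to 0.875 m from the base axis. Payload 12.5 kg.
Tool frame: the origin (TCP) lies at the very end of the fingers, on their centre line; the grasp point (between the pads) lies 19 mm behind it; z points along the fingers, y is the line along which they close (so a half turn about z gives the same grasp; the last joint's range is limited). The gripper opens to 85 mm and grips with 20 to 120 N. Pads are 22 mm wide; open, the fingers measure 114 mm over their backs; the gripper's body (76 mm by 85 mm) begins 54 mm behind the grasp point. The pads swing forward as they close: fully open they stand 13 mm farther back than shut.
Start: joints at [-1.409, 0.351, 1.652, -0, 1.139, -0.085], TCP at [0.134, -0.533, 0.231] pointing down, gripper open.
Joint ranges: [-2.75, 2.75], [-0.79, 2.1], [0.01, 2.65], [-1.57, 4.71], [0.07, 3.14], [-2.87, 2.87]. Speed limits (rad/s): [2.22, 2.22, 2.79, 3.14, 3.14, 3.14].

INTERFACE

Orientations are given as [roll, pitch, yaw] about the fixed x, y, z axes, in that order (R = Rz(yaw) Ry(pitch) Rx(roll)).
In Python, from bench import env gives the robot as it stands.
- The arm moves only by the shell command python3 -m creep 'ROWS'. ROWS is text: rows parted by semicolons, each of 7 numbers parted by spaces: the closure, from -1 (fully open) to 1 (shut), then the shift along the world's x, y, z in mm, then the turn, a rotation vector about the world's x, y, z in degrees. A call has exactly 8 rows; each row shifts and turns the commanded pose from where the row before left it; what a row does not reach is not made up. A row lasts 1/12 s, in which the tool goes at most 41.7 mm and 7.16 degrees, less where a joint would pass 70% of its speed; a pose out of reach is approached as far as the arm can. A call is refused whole if a number of a shift passes 41.7 or a number of a turn 7.16, either way. A call with a gripper value outside its range is refused whole. The fingers move at their own pace and stop on an object; the grip force is fixed at half the most. Time passes only in rows, so rows that do not move let the fingers close, or fill a call up. It gives the time, the measured TCP pose, the force, the opening and the grip force at its end, in the units of the state.
- env.sense(): the state, without advancing time (a new reading comes with each control period).
- env.get_image(name): name is "side" or "top"; returns the picture (400x640x3 uint8, blue, green, red); there is no depth.
- env.calibration(name): a dict with "camera_matrix" (3x3 intrinsics, pixels), "rvec" (rotation vector, rad) and "tvec" (3), from world to camera coordinates, as OpenCV has them. Camera axes: x right, y down, z forward; pixel columns grow to the right and rows downward; lengths in m; the calibration is good to about 2 mm. A picture is of the moment at which its call begins. calibration takes no time and is no camera call.
- env.hand_in(): hands the job in; it is judged then, once.
The state is a dict: "time": time; "joint_positions": joint angles; "qd": joint speeds; "joint_efforts": joint torques, N m; "tool_pos": TCP position; "eef_rot": TCP orientation; "force": force on the tool from outside, world axes, zero at the start; "ft_torque": the same for the moment, N m; "opening": finger opening in m; "grasp_force": force on a finger pad.
Only numpy, scipy, OpenCV 4.12 (cv2) and the standard library are available. Lean on these libraries where they do the work, as an engineer would, in place of code of your own. Each camera call takes 0.05 s, during which the arm holds its last target. There are 200 camera calls.

TASK

Blank off the pressure-test manifold: first work its gate lever through the zigzag gate, from the lock notch to the notch at the other end, so that the keeper's tongues clear the ports. Fit every bayonet plug lying on the bench into a port of its own, pressing and turning it in the mouth until its lugs find the keyways and it drops fully home, flange on the collar. When all the plugs are home, work the lever back through the gate into the lock notch, so that the tongues hold them in.

Things in the scene. Friction and masses are not known exactly. Their poses are not given: they have to be found in the camera images.
- manifold: test manifold fixed to the bench: grey-painted slab 112 x 482 mm, 25 mm high, with four steel port collars in a row and, at the -y end, a steel gate plate (top 46 mm above the bench) with a lever up through its zigzag slot. Origin: on the bench under the middle of the row of ports; x: across the row, away from the robot, y: along the row, to the robot's left, z: up.
- keeper (a joint): m that keeper and lever, sliding together, have moved along the manifold's +y: 0 locked, 0.048 free. Stiff by 3 N. The keeper bar, behind the row at x = +49 mm, has four flat tongues 16 mm wide, 61 to 67 mm above the bench, reaching over the ports' far edge to x = +19 mm: over the ports when locked, 48 mm to their +y side when free.
- lever (a joint): m that the lever has moved along the manifold's +x across the gate: 0 in the lock notch, nearest the robot, where it starts; stiff by 2 N. The stem, 12 mm thick, runs in a slot 18 mm wide with the centre line, as (lever, keeper) in mm: lock notch (0,0), (28,0), (28,24), (56,24), (56,48), back into the free notch (30,48). It slides upright, never tilting.
- lever_grip (a point): middle of the lever's black round grip, 25 mm thick, 40 mm high, its middle 82 mm above the bench; axes as the manifold's. It moves with the lever: with lever and keeper at 0 it stands at x = -28, y = -245 mm in the manifold's frame.
- port_1 (a point): left-most (+y) port: centre of the collar's mouth, 49 mm above the bench; axes as the manifold's. Ports are 90 mm apart. Collar 76 mm across, 24 mm high; bore 43 mm, with two opposite keyways 14.5 mm wide, 58 mm across the pair, through its full depth. The keyways' line is not given: it lies within 0.6 rad either side of the manifold's y axis, other in each port.
- port_2 (a point): second port from the left, made as port_1. A plug whose lugs miss the keyways stops with its lugs on the rim, its nose 8 mm inside the bore and its middle 29.5 mm above this point; turned until the lugs meet the keyways, it drops 14 mm, flange on the rim, its middle 15.5 mm above this point.
- port_3 (a point): third port from the left, made as port_1
- port_4 (a point): right-most (-y) port, next to the gate, made as port_1
- plug_a_mid (a point): steel bayonet plug with black bar handle, 75 mm tall, upright on its nose, 0.3 kg; point on its axis, 37.5 mm up. x: along handle and lugs, y: across, z: up; a half turn is no matter. From below: nose 40 mm across, 22 mm long, its foot tapered to 34 mm; two opposite lugs 8 to 22 mm up, 10 mm wide, 54 mm tip to tip; flange 60 mm across, 22 to 30 mm up; bar handle 48 long, 16 thick, 34 to 75 mm up
- plug_b_mid (a point): another plug, the same as plug_a. Any one of the four may be absent; any plug fits any port
- plug_c_mid (a point): another plug, the same as plug_a
- plug_d_mid (a point): another plug, the same as plug_a

How it is judged:
On the way, in this order (a step that is already met when the one before it is completed fails the run):
1. the lever is in the free notch, the tongues clear of the ports (value of joint keeper above 0.042 m and value of joint lever below 0.04 m), for 0.2 s.
2. every plug present is fully home in a port, with the lever still in the free notch (all of step 1 and (horizontal distance between plug_a_mid and port_1 below 0.006 m or horizontal distance between plug_a_mid and port_2 below 0.006 m or horizontal distance between plug_a_mid and port_3 below 0.006 m or horizontal distance between plug_a_mid and port_4 below 0.006 m) and z of each of plug_a_mid, plug_b_mid, plug_c_mid, plug_d_mid in the frame of manifold below 0.0685 m and angle between each of plug_a_mid, plug_b_mid, plug_c_mid, plug_d_mid's own z axis and vertical below 0.1 rad and (horizontal distance between plug_b_mid and port_1 below 0.006 m or horizontal distance between plug_b_mid and port_2 below 0.006 m or horizontal distance between plug_b_mid and port_3 below 0.006 m or horizontal distance between plug_b_mid and port_4 below 0.006 m) and (horizontal distance between plug_c_mid and port_1 below 0.006 m or horizontal distance between plug_c_mid and port_2 below 0.006 m or horizontal distance between plug_c_mid and port_3 below 0.006 m or horizontal distance between plug_c_mid and port_4 below 0.006 m) and (horizontal distance between plug_d_mid and port_1 below 0.006 m or horizontal distance between plug_d_mid and port_2 below 0.006 m or horizontal distance between plug_d_mid and port_3 below 0.006 m or horizontal distance between plug_d_mid and port_4 below 0.006 m)), for 0.3 s.
3. the lever is back in the lock notch (value of joint keeper below 0.006 m and value of joint lever below 0.01 m), for 0.2 s.
At the end, for the whole second after the job is handed in: Every plug present is in a port (axis within 6 mm of the port's), upright within 0.1 rad and dropped fully home (its middle lower than 68.5 mm above the bench; home is 64.5), and the lever is back in the lock notch (keeper under 6 mm, lever under 10 mm) (all of step 3 and (horizontal distance between plug_a_mid and port_1 below 0.006 m or horizontal distance between plug_a_mid and port_2 below 0.006 m or horizontal distance between plug_a_mid and port_3 below 0.006 m or horizontal distance between plug_a_mid and port_4 below 0.006 m) and z of each of plug_a_mid, plug_b_mid, plug_c_mid, plug_d_mid in the frame of manifold below 0.0685 m and angle between each of plug_a_mid, plug_b_mid, plug_c_mid, plug_d_mid's own z axis and vertical below 0.1 rad and (horizontal distance between plug_b_mid and port_1 below 0.006 m or horizontal distance between plug_b_mid and port_2 below 0.006 m or horizontal distance between plug_b_mid and port_3 below 0.006 m or horizontal distance between plug_b_mid and port_4 below 0.006 m) and (horizontal distance between plug_c_mid and port_1 below 0.006 m or horizontal distance between plug_c_mid and port_2 below 0.006 m or horizontal distance between plug_c_mid and port_3 below 0.006 m or horizontal distance between plug_c_mid and port_4 below 0.006 m) and (horizontal distance between plug_d_mid and port_1 below 0.006 m or horizontal distance between plug_d_mid and port_2 below 0.006 m or horizontal distance between plug_d_mid and port_3 below 0.006 m or horizontal distance between plug_d_mid and port_4 below 0.006 m)); the robot touches nothing.
Of plug_a, plug_b, plug_c, plug_d only 3 to 4 are there at a start; the rules pass over those that are not, and their reading is None.
At some moment in a run one of plug_a, plug_b, plug_c, plug_d may be knocked a few centimetres aside while the robot is not near it.
It also fails if it takes over 210 s, if anything falls off the work surface, if the arm or the gripper's body presses on something with over 40 N, if the wrist force passes 120 N, or if a joint passes its speed limit or range.

## Working session

There is one attempt and no reset: what is moved stays moved. The work goes in short steps, Python scripts to look and compute and a shell command to move; the robot and the scene stay as the last step left them, time stands still between calls to the robot, and variables do not carry over. Pictures are saved under pics/ and viewed, at most 14 in all, crops included, and the job is handed in when it is done.

```bash
mkdir -p pics; ls; python3 - <<'E'
from bench import env
import cv2
s=env.sense()
print(s['time'],s['tool_pos'],s['eef_rot'],s['opening'],s['force'])
for n in("side","top"):
    cv2.imwrite(f"pics/{n}0.png",env.get_image(n))
    c=env.calibration(n);print(n,c)
E
```

```text
pics
0.0 [ 0.13432384 -0.53299684  0.23074359] [-3.14042387e+00 -8.77033957e-05  2.46813113e-01] 0.08564100268147803 [-0.44302404  0.32638509 -0.26195053]
side {'camera_matrix': array([[433.2411628 ,   0.        , 318.61864297],
       [  0.        , 433.2411628 , 210.04357314],
       [  0.        ,   0.        ,   1.        ]]), 'rvec': array([ 0.10214625, -2.64616916,  1.59501892]), 'tvec': array([0.52082853, 0.09709454, 0.96811807])}
top {'camera_matrix': array([[370.71992336,   0.        , 324.97778979],
       [  0.        , 370.71992336, 205.86539788],
       [  0.        ,   0.        ,   1.        ]]), 'rvec': array([ 2.17642559, -2.16998747,  0.08276055]), 'tvec': array([0.01548529, 0.50828676, 0.99864878])}
```

View pics/top0.png

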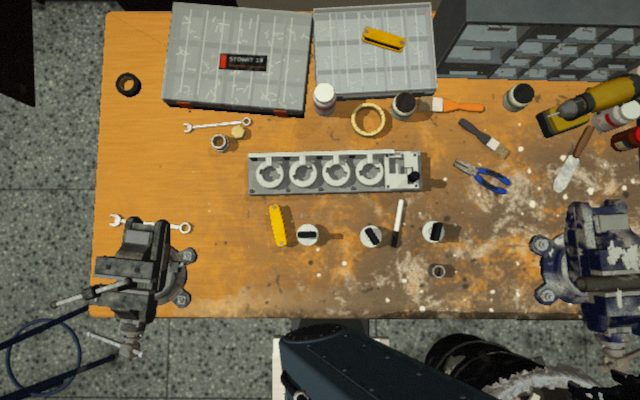

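View pics/side0.png

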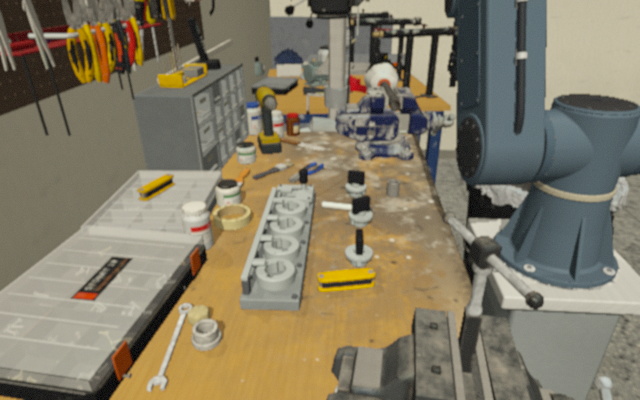

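```bash
cat > h.py <<'E'
import cv2, numpy as np
from bench import env
def ray(n,uv):
    c=env.calibration(n);K=c['camera_matrix'];R=cv2.Rodrigues(c['rvec'])[0];o=-R.T@c['tvec'].ravel()
    d=R.T@np.linalg.inv(K)@np.array([uv[0],uv[1],1.]);return o,d
def onz(n,uv,z):
    o,d=ray(n,uv);return o+d*(z-o[2])/d[2]
def proj(n,p):
    c=env.calibration(n);return cv2.projectPoints(np.array([p],float),c['rvec'],c['tvec'],c['camera_matrix'],None)[0].ravel()
E
python3 - <<'E'
from h import *
im=cv2.imread('pics/top0.png')
c=im[140:290,240:460]
cv2.imwrite('pics/top0c.png',cv2.resize(c,None,fx=3.6,fy=3.6,interpolation=cv2.INTER_CUBIC))
print(ray('top',(320,200))[0],ray('side',(320,200))[0])
hsv=cv2.cvtColor(im,cv2.COLOR_BGR2HSV)
m=(hsv[...,2]<45).astype(np.uint8)
m[:140]=0;m[290:]=0;m[:,:240]=0;m[:,460:]=0
n,l,s,ce=cv2.connectedComponentsWithStats(m)
for i in range(1,n):
    if s[i,4]<15: continue
    ys,xs=np.nonzero(l==i)
    P=np.array([onz('top',p,.075) for p in zip(xs,ys)])[:,:2]
    w,v=np.linalg.eigh(np.cov(P.T))
    print(ce[i],s[i,4],P.mean(0),np.sqrt(w*12),np.degrees(np.arctan2(v[1,1],v[0,1])))
E
```

```text
[0.42110102 0.00728971 1.03851596] [0.44744288 0.85069288 0.54227188]
[286.5   157.875] 16 [0.63060518 0.11851701] [0.00748428 0.01495334] 89.86778081493681
[253.93333333 158.86666667] 15 [0.62783022 0.20461702] [0.0073452  0.01472874] 79.01142538785179
[413.06593407 176.62637363] 91 [ 0.58118207 -0.21411415] [0.02055058 0.02970584] 124.8254686258085
[435.87857143 231.07857143] 140 [ 0.43897921 -0.27058644] [0.0206904  0.04476178] 162.16269006378113
[371.93939394 235.96969697] 99 [ 0.425819   -0.10529688] [0.01536076 0.04295343] -146.17393440517148
[306.76470588 234.07058824] 85 [0.43015806 0.06346618] [0.01234242 0.04494633] 90.53828084119725
[394.33333333 239.2       ] 75 [ 0.41768898 -0.16304923] [0.013267   0.03738492] 168.2327108828775
```

View pics/top0c.png

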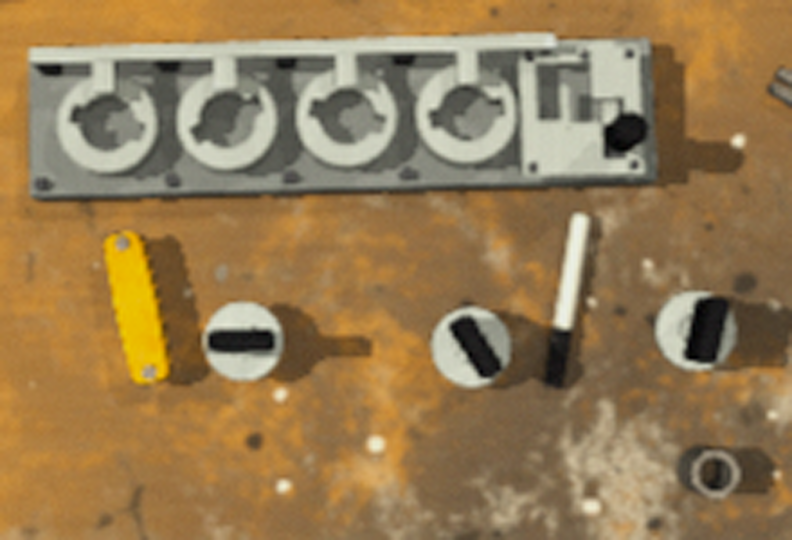

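```bash
cat >> h.py <<'E'
def blob(n,im,c,r,thr,z,hi=True):
    """brightness-threshold component nearest pixel c inside radius r: contour area, centroid on plane z, axis deg"""
    g=im.max(2).astype(int); m=((g>thr) if hi else (g<thr)).astype(np.uint8)
    k=np.zeros_like(m);cv2.circle(k,tuple(int(round(a)) for a in c),r,1,-1);m&=k
    N,l,s,ce=cv2.connectedComponentsWithStats(m)
    i=1+np.argmax(s[1:,4]); ys,xs=np.nonzero(l==i)
    P=np.array([onz(n,p,z) for p in zip(xs,ys)])[:,:2]
    w,v=np.linalg.eigh(np.cov(P.T));return s[i,4],P.mean(0),np.sqrt(w*12),np.degrees(np.arctan2(v[1,1],v[0,1]))%180
def collars(im,x0=240,y0=140):
    c=cv2.resize(im[140:215,240:460],None,fx=8,fy=8,interpolation=cv2.INTER_CUBIC)
    g=cv2.GaussianBlur(cv2.cvtColor(c,cv2.COLOR_BGR2GRAY),(0,0),4)
    h=cv2.HoughCircles(g,cv2.HOUGH_GRADIENT,1,200,param1=60,param2=20,minRadius=100,maxRadius=125)[0]
    h=h[h[:,0].argsort()]
    out=[(240+(a+.5)/8-.5,140+(b+.5)/8-.5,r/8) for a,b,r in h];return out
E
python3 - <<'E'
from h import *
im=cv2.imread('pics/top0.png')
C=collars(im)
for c in C: print(np.round(c,2),np.round(onz('top',c[:2],.049),4))
for c in [(306.8,234),(372,236),(435,231)]:
    print(blob('top',im,c,10,60,.0545,False))
print(blob('top',im,(413,176.6),7,50,.082,False))
# corners of slab (z 25) from crop
for p in [(30,197),(652,187),(648,40)]:
    print(onz('top',(240+p[0]/3.6-.36,140+p[1]/3.6-.36),.025 if p[1]!=187 else .0))
E
```

```text
[269.5  173.88  13.41] [0.5923 0.167  0.049 ]
[302.38 172.62  13.84] [0.5959 0.0781 0.049 ]
[335.88 171.75  13.71] [ 0.5984 -0.0124  0.049 ]
[368.88 170.62  13.89] [ 0.6016 -0.1014  0.049 ]
(np.int32(92), array([0.42990406, 0.06524395]), array([0.01396564, 0.0450347 ]), np.float64(91.16850163108974))
(np.int32(113), array([ 0.42569925, -0.10712582]), array([0.01694591, 0.04642831]), np.float64(33.35652252397176))
(np.int32(148), array([ 0.43917632, -0.27667195]), array([0.02183696, 0.04690019]), np.float64(163.2281376268243))
(np.int32(95), array([ 0.58014428, -0.2128557 ]), array([0.02072447, 0.03036671]), np.float64(119.48068185111401))
[0.53924869 0.22935511 0.025     ]
[ 0.55113814 -0.25220976  0.        ]
[ 0.66202154 -0.24501648  0.025     ]
```

```bash
python3 -m creep '-1 30 21.5 0 0 0 -1.5;-1 30 21.5 0 0 0 -1.5;-1 30 21.5 0 0 0 -1.5;-1 30 21.5 0 0 0 -1.5;-1 30 21.5 0 0 0 -1.5;-1 30 21.5 0 0 0 -1.5;-1 30 21.5 0 0 0 -1.5;-1 30 21.5 0 0 0 -1.5'
```

```text
time: 0.77
tool_pos: [0.3755, -0.3599, 0.2311]
eef_rot: [-3.141, 0.0, 0.036]
force: [0.2, -0.7, -0.0]
opening: 0.0852
grasp_force: 0.0
```

```bash
python3 -m creep '-1 30 21.5 0 0 0 0;-1 30 21.5 0 0 0 0;-1 30 21.5 0 0 0 0;-1 30 21.5 0 0 0 0;-1 30 21.5 0 0 0 0;-1 30 21.5 0 0 0 0;-1 20 14 -10 0 0 0;-1 0 0 -10 0 0 0'
```

```text
time: 1.43
tool_pos: [0.5774, -0.2154, 0.2108]
eef_rot: [-3.141, -0.001, 0.041]
force: [0.8, -0.7, 0.8]
opening: 0.0852
grasp_force: 0.0
```

```bash
python3 -m creep '-1 1.5 2 -32 0 0 0;-1 0 0 -32 0 0 0;-1 0 0 -32 0 0 0;-1 0 0 -32 0 0 0;-1 0 0 -18 0 0 0;1 0 0 0 0 0 0;1 0 0 0 0 0 0;1 0 0 0 0 0 0'
```

```text
time: 2.1
tool_pos: [0.5765, -0.2168, 0.0667]
eef_rot: [3.141, -0.002, 0.037]
force: [0.8, -0.6, 0.6]
opening: 0.0517
grasp_force: 0.0
```

```bash
python3 -m creep '1 0 0 0 0 0 0;1 0 0 0 0 0 0;1 0 0 0 0 0 0;1 0 0 0 0 0 0;1 0 0 0 0 0 0;1 0 0 0 0 0 0;1 0 0 0 0 0 0;1 0 0 0 0 0 0'
```

```text
time: 2.77
tool_pos: [0.5766, -0.2166, 0.067]
eef_rot: [3.141, -0.002, 0.037]
force: [-1.5, 2.2, 6.5]
opening: 0.0239
grasp_force: 58.4
```

```bash
python3 -m creep '1 7 0.2 0 0 0 0;1 7 0.2 0 0 0 0;1 7 0.3 0 0 0 0;1 7 0.3 0 0 0 0;1 0 0 0 0 0 0;1 0 0 0 0 0 0;1 0 0 0 0 0 0;1 0 0 0 0 0 0'
```

```text
time: 3.43
tool_pos: [0.6033, -0.2157, 0.067]
eef_rot: [3.141, 0.001, 0.037]
force: [-9.9, 0.2, 12.0]
opening: 0.0237
grasp_force: 59.1
```

```bash
python3 -m creep '1 -0.2 6 0 0 0 0;1 -0.2 6 0 0 0 0;1 -0.2 6 0 0 0 0;1 -0.2 6 0 0 0 0;1 0 0 0 0 0 0;1 0 0 0 0 0 0;1 0 0 0 0 0 0;1 0 0 0 0 0 0'
```

```text
time: 4.1
tool_pos: [0.6037, -0.1913, 0.067]
eef_rot: [3.141, -0.002, 0.038]
force: [-1.9, 1.5, 7.2]
opening: 0.0235
grasp_force: 59.1
```

```bash
python3 -m creep '1 7 0.2 0 0 0 0;1 7 0.2 0 0 0 0;1 7 0.3 0 0 0 0;1 7 0.3 0 0 0 0;1 0 0 0 0 0 0;1 0 0 0 0 0 0;1 0 0 0 0 0 0;1 0 0 0 0 0 0'
```

```text
time: 4.77
tool_pos: [0.6305, -0.1905, 0.067]
eef_rot: [3.141, 0.001, 0.038]
force: [-9.7, 0.9, 10.6]
opening: 0.0235
grasp_force: 59.8
```

```bash
python3 -m creep '1 -0.2 6 0 0 0 0;1 -0.2 6 0 0 0 0;1 -0.2 6 0 0 0 0;1 -0.2 6 0 0 0 0;1 0 0 0 0 0 0;1 0 0 0 0 0 0;1 0 0 0 0 0 0;1 0 0 0 0 0 0'
```

```text
time: 5.43
tool_pos: [0.6297, -0.1662, 0.0669]
eef_rot: [-3.141, 0.001, 0.038]
force: [-9.2, 3.0, 11.1]
opening: 0.0235
grasp_force: 59.8
```

```bash
python3 -m creep '1 -6.5 -0.2 0 0 0 0;1 -6.5 -0.2 0 0 0 0;1 -6.5 -0.2 0 0 0 0;1 -6.5 -0.3 0 0 0 0;1 0 0 0 0 0 0;1 0 0 0 0 0 0;1 0 0 0 0 0 0;1 0 0 0 0 0 0'
```

```text
time: 6.1
tool_pos: [0.6048, -0.1673, 0.067]
eef_rot: [3.141, -0.002, 0.037]
force: [-1.6, 1.9, 9.0]
opening: 0.0234
grasp_force: 59.6
```

```bash
python3 -m creep '-1 0 0 0 0 0 0;-1 0 0 0 0 0 0;-1 0 0 0 0 0 0;-1 0 0 10 0 0 0;-1 0 0 35 0 0 0;-1 0 0 35 0 0 0;-1 0 0 35 0 0 0;-1 0 0 10 0 0 0'
```

```text
time: 6.77
tool_pos: [0.6061, -0.1679, 0.1967]
eef_rot: [3.139, -0.007, 0.037]
force: [0.9, -0.5, 1.7]
opening: 0.0851
grasp_force: 0.0
```

```bash
python3 -m creep '-1 -30 -20 0 0 0 0;-1 -30 -20 0 0 0 0;-1 -30 -20 0 0 0 0;-1 -30 -20 0 0 0 0;-1 -30 -20 0 0 0 0;-1 -30 -20 0 0 0 0;-1 -20 -30 0 0 0 0;-1 -10 -30 0 0 0 0'; python3 - <<'E'
from h import *
im=env.get_image('top');cv2.imwrite('pics/top1.png',im);cv2.imwrite('pics/side1.png',env.get_image('side'))
for c in collars(im): print(np.round(c,2),np.round(onz('top',c[:2],.049),4))
t=[cv2.resize(im[v-20:v+20,u-25:u+25],(400,300),interpolation=cv2.INTER_CUBIC) for u,v in[(270,174),(302,173),(336,172),(369,171)]]
cv2.imwrite('pics/ports.png',np.vstack([np.hstack(t[:2]),np.hstack(t[2:])]))
for c in [(306.8,234),(372,236),(435,231)]: print(blob('top',im,c,10,60,.0545,False))
print(blob('top',im,proj('top',(.606,-.1645,.082)),7,50,.082,False))
E
```

```text
time: 7.43
tool_pos: [0.392, -0.3479, 0.191]
eef_rot: [3.142, 0.0, 0.037]
force: [0.4, 1.2, 0.6]
opening: 0.0855
grasp_force: 0.0
[269.5  173.75  13.56] [0.5926 0.167  0.049 ]
[302.5  172.75  13.65] [0.5955 0.0778 0.049 ]
[335.62 171.88  13.9 ] [ 0.5981 -0.0117  0.049 ]
[368.75 170.75  13.66] [ 0.6013 -0.1011  0.049 ]
(np.int32(92), array([0.42990406, 0.06524395]), array([0.01396564, 0.0450347 ]), np.float64(91.16850163108974))
(np.int32(112), array([ 0.42558089, -0.1072836 ]), array([0.01683765, 0.04613048]), np.float64(32.83022661261671))
(np.int32(147), array([ 0.43960387, -0.27677024]), array([0.02188348, 0.04655776]), np.float64(161.66994045310875))
(np.int32(86), array([ 0.60795149, -0.16582198]), array([0.02127894, 0.02707587]), np.float64(125.40520999121674))
```

View pics/ports.png

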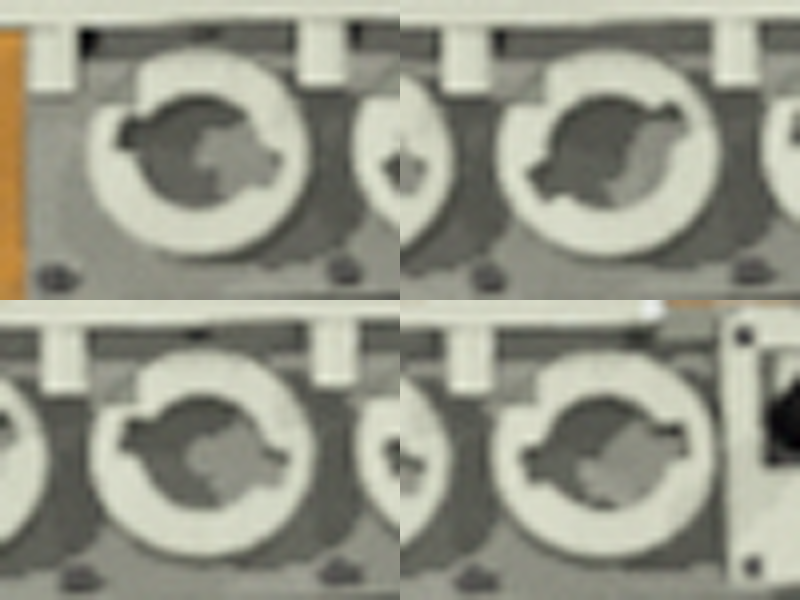

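```bash
cat >> h.py <<'E'
def sideblob(im,p,r=14,thr=60):
    """dark blob near projected p in side view -> px offset & offset in world x (mm) """
    q=proj('side',p); g=im.max(2); m=(g<thr).astype(np.uint8);k=np.zeros_like(m);cv2.circle(k,tuple(int(round(a)) for a in q),r,1,-1);m&=k
    N,l,s,ce=cv2.connectedComponentsWithStats(m); i=1+np.argmax(s[1:,4])
    e=proj('side',np.array(p)+[.01,0,0])-q
    return np.round(q,1),np.round(ce[i],1),s[i],'dx mm',round(10*(ce[i]-q)[0]/e[0],1)
E
python3 - <<'E'
from h import *
im=cv2.imread('pics/top1.png');sd=cv2.imread('pics/side1.png')
for p in [(.430,.0652,.0545),(.4256,-.1072,.0545),(.4396,-.2768,.0545)]: print(sideblob(sd,p))
P=[(.5926,.167),(.5955,.0778),(.5981,-.0117),(.6013,-.1011)]
g=cv2.cvtColor(im,cv2.COLOR_BGR2GRAY).astype(np.float32)
a=np.radians(np.arange(0,360,3))
for p in P:
    prof=0
    for r in (.0235,.025,.0265):
        uv=np.array([proj('top',(p[0]+r*np.cos(t),p[1]+r*np.sin(t),.049)) for t in a],np.float32)
        prof=prof+cv2.remap(g,uv[:,:1],uv[:,1:],cv2.INTER_LINEAR).ravel()/3
    w=np.clip(np.median(prof)-prof-15,0,40)
    out=[]
    for c in (90,270):
        d=(np.degrees(a)-c+180)%360-180; k=np.abs(d)<50
        out.append(round(c+(d[k]*w[k]).sum()/w[k].sum(),1))
    print(out)
E
```

```text
(array([359.4, 241.2]), array([359.2, 241.6]), array([357, 230,   6,  24, 127], dtype=int32), 'dx mm', np.float64(0.5))
(array([361.2, 204.3]), array([360.5, 204.4]), array([353, 197,  17,  17, 220], dtype=int32), 'dx mm', np.float64(1.6))
(array([355.9, 176.9]), array([355.9, 176.9]), array([348, 171,  16,  13, 171], dtype=int32), 'dx mm', np.float64(0.0))
[np.float64(73.4), np.float64(255.5)]
[np.float64(116.8), np.float64(297.9)]
[np.float64(74.6), np.float64(258.8)]
[np.float64(102.0), np.float64(279.7)]
```

```bash
python3 -m creep '-1 16 24 0 0 0 -6.4;-1 16 24 0 0 0 -6.4;-1 15.5 23 0 0 0 -6.3;-1 0 0 -30 0 0 0;-1 0 0 -30 0 0 0;-1 0 0 -30 0 0 0;-1 0 0 -20 0 0 0;-1 0 0 0 0 0 0'
```

```text
time: 8.2
tool_pos: [0.4403, -0.2743, 0.0771]
eef_rot: [-3.139, 0.006, -0.295]
force: [-1.2, 0.9, -0.5]
opening: 0.0852
grasp_force: 0.0
```

```bash
python3 -m creep '-1 0 -2 -16 0 0 0;-1 0 0 -15 0 0 0;1 0 0 0 0 0 0;1 0 0 0 0 0 0;1 0 0 0 0 0 0;1 0 0 0 0 0 0;1 0 0 0 0 0 0;1 0 0 0 0 0 0'
```

```text
time: 8.87
tool_pos: [0.4421, -0.2784, 0.05]
eef_rot: [3.141, -0.001, -0.296]
force: [-0.5, -2.2, 4.3]
opening: 0.0151
grasp_force: 62.0
```

```bash
python3 -m creep '1 0 0 0 0 0 0;1 0 0 0 0 0 0;1 0 0 0 0 0 0;1 0 0 0 0 0 0;1 0 0 5 0 0 0;1 0 0 20 0 0 0;1 0 0 30 0 0 0;1 0 0 30 0 0 0'
```

```text
time: 9.53
tool_pos: [0.441, -0.2777, 0.1348]
eef_rot: [-3.141, 0.002, -0.296]
force: [0.4, -0.2, -3.3]
opening: 0.0145
grasp_force: 60.7
```

```bash
python3 -m creep '1 0 10 20 0 0 7.1;1 8 20 20 0 0 7.1;1 12 22 0 0 0 7.1;1 14 22 0 0 0 7.1;1 14 22 0 0 0 7.1;1 14 22 0 0 0 7.1;1 14 22 0 0 0 7.1;1 14 22 0 0 0 7.1'
```

```text
time: 10.2
tool_pos: [0.5319, -0.1149, 0.1743]
eef_rot: [-3.141, 0.0, 0.701]
force: [0.2, -0.1, -2.6]
opening: 0.0149
grasp_force: 60.8
```

```bash
python3 -m creep '1 14 22 0 0 0 7.1;1 14 22 0 0 0 7.1;1 14 22 0 0 0 7.1;1 14 20 0 0 0 7.1;1 12 18 0 0 0 7.1;1 0 0 0 0 0 1.4;1 0 0 0 0 0 0;1 0 0 0 0 0 0'
```

```text
time: 10.87
tool_pos: [0.5992, -0.0125, 0.174]
eef_rot: [-3.14, 0.0, 1.337]
force: [0.1, -1.1, -3.1]
opening: 0.0149
grasp_force: 60.8
```

```bash
python3 -m creep '1 -1 1 -25 0 0 0;1 0 0 -25 0 0 0;1 0 0 -16 0 0 0;1 0 0 0 0 0 0;1 0 0 0 0 0 0;1 0 0 0 0 0 0;1 0 0 0 0 0 0;1 0 0 0 0 0 0';python3 - <<'E'
from h import *
sd=env.get_image('side');cv2.imwrite('pics/side2.png',sd);t=env.get_image('top');cv2.imwrite('pics/top2.png',t)
q=proj('side',(.598,-.0117,.07)).astype(int);print(q)
a=cv2.resize(sd[q[1]-35:q[1]+40,q[0]-50:q[0]+50],(800,600),interpolation=cv2.INTER_CUBIC);cv2.imwrite('pics/side2c.png',a)
E
```

```text
time: 11.53
tool_pos: [0.5993, -0.0114, 0.1096]
eef_rot: [3.14, -0.0, 1.339]
force: [-0.4, -0.8, -2.4]
opening: 0.0143
grasp_force: 60.8
[285 215]
```

View pics/side2c.png

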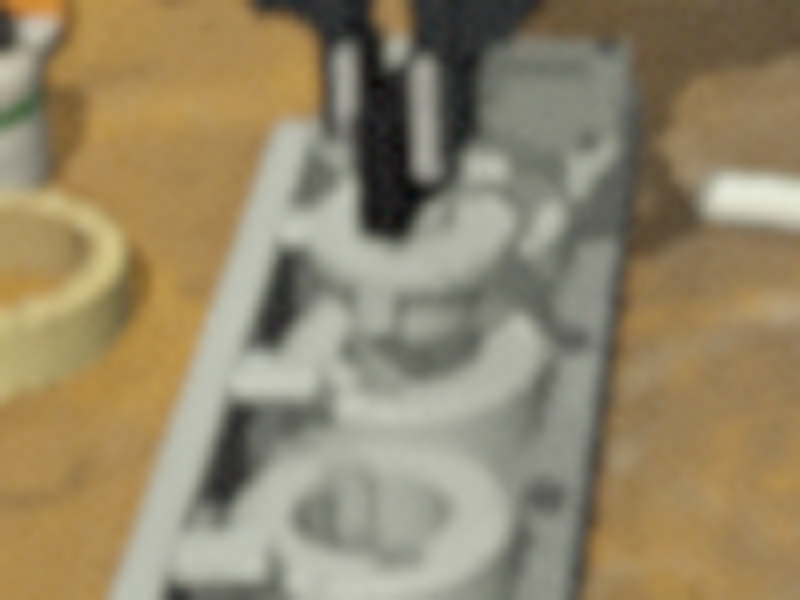

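```bash
python3 -c "
from h import *
print(proj('side',(.5993,-.0114,.0896)),proj('side',(.6093,-.0114,.0896)))"; python3 -m creep '1 -0.6 0 -6 0 0 0;1 0 0 -5 0 0 0;1 0 0 -4 0 0 0;1 0 0 -3 0 0 0;1 0 0 0 0 0 0;1 0 0 0 0 0 0;1 0 0 0 0 0 0;1 0 0 0 0 0 0'
```

```text
[284.98962189 207.47689693] [280.6250504  207.34389268]
time: 12.3
tool_pos: [0.5986, -0.0112, 0.0903]
eef_rot: [3.141, -0.0, 1.339]
force: [4.3, 0.4, -6.3]
opening: 0.0147
grasp_force: 60.4
```

```bash
python3 -m creep '1 0 0 -3 0 0 0;1 0 0 -3 0 0 0;1 0 0 0 0 0 0;1 0 0 0 0 0 0;1 0 0 0 0 0 0;1 0 0 0 0 0 0;1 0 0 0 0 0 0;1 0 0 0 0 0 0'
```

```text
time: 12.97
tool_pos: [0.5986, -0.0112, 0.0841]
eef_rot: [3.14, -0.0, 1.339]
force: [6.3, 0.3, -4.4]
opening: 0.0148
grasp_force: 60.6
```

```bash
python3 -m creep '1 0.6 0 -2 0 0 0;1 0 0 -2 0 0 0;1 0 0 -2 0 0 0;1 0 0 -1.5 0 0 0;1 0 0 -1 0 0 0;1 0 0 0 0 0 0;1 0 0 0 0 0 0;1 0 0 0 0 0 0'
```

```text
time: 13.63
tool_pos: [0.5989, -0.0111, 0.0771]
eef_rot: [3.141, -0.0, 1.34]
force: [-3.2, 1.6, 14.3]
opening: 0.0147
grasp_force: 63.3
```

```bash
python3 -m creep '-1 0 0 0 0 0 0;-1 0 0 0 0 0 0;-1 0 0 0 0 0 0;-1 0 0 0 0 0 0;-1 0 0 10 0 0 0;-1 0 0 30 0 0 0;-1 0 0 40 0 0 0;-1 0 0 30 0 0 0'
```

```text
time: 14.3
tool_pos: [0.5989, -0.0112, 0.1888]
eef_rot: [3.141, -0.0, 1.339]
force: [0.5, 0.2, 0.2]
opening: 0.0855
grasp_force: 0.0
```

```bash
python3 -m creep '-1 -20 -25 0 0 0 -7;-1 -25 -25 0 0 0 -7;-1 -30 -25 0 0 0 -7;-1 -30 -25 0 0 0 -7;-1 -30 -25 0 0 0 -7;-1 -25 -25 0 0 0 -7;-1 -10 -25 0 0 0 -1.2;-1 0 -25 0 0 0 0';python3 - <<'E'
from h import *
im=env.get_image('top');sd=env.get_image('side');cv2.imwrite('pics/top3.png',im)
for c,p in [((306.8,234),(.430,.0652,.0545)),((372,236),(.4256,-.1072,.0545))]: print(blob('top',im,c,12,60,.0545,False),sideblob(sd,p)[-1])
c=proj('top',(.598,-.0117,.082));print(blob('top',im,c,10,60,.0815,False))
c=im[140:290,240:460]
cv2.imwrite('pics/top3c.png',cv2.resize(c,None,fx=3.6,fy=3.6,interpolation=cv2.INTER_CUBIC))
E
```

```text
time: 14.97
tool_pos: [0.4266, -0.2121, 0.1866]
eef_rot: [-3.141, 0.0, 0.583]
force: [0.6, 0.4, -0.1]
opening: 0.0855
grasp_force: 0.0
(np.int32(92), array([0.42990406, 0.06524395]), array([0.01396564, 0.0450347 ]), np.float64(91.16850163108974)) 0.5
(np.int32(110), array([ 0.42591073, -0.10717985]), array([0.01675905, 0.04567565]), np.float64(33.382396682514326)) 1.5
(np.int32(126), array([ 0.59657683, -0.01287943]), array([0.01904877, 0.04517548]), np.float64(77.10877441797474))
```

View pics/top3c.png

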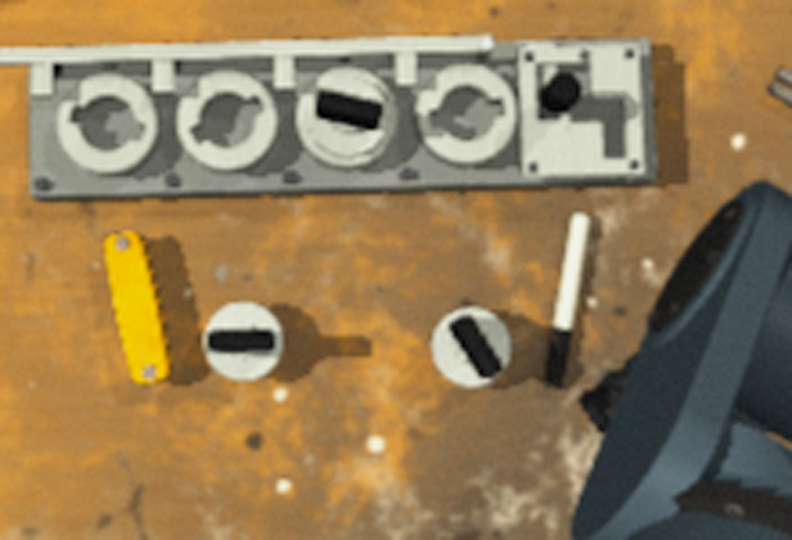

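```bash
python3 -m creep '-1 0 35 0 0 0 0;-1 0 35 0 0 0 0;-1 0 35 0 0 0 0;-1 0 0 -30 0 0 0;-1 0 0 -30 0 0 0;-1 0 0 -30 0 0 0;-1 0 0 -20 0 0 0;-1 0 0 0 0 0 0'
```

```text
time: 15.73
tool_pos: [0.4269, -0.1049, 0.0731]
eef_rot: [-3.137, 0.003, 0.586]
force: [-0.8, 1.0, -0.1]
opening: 0.0854
grasp_force: 0.0
```

```bash
python3 -m creep '-1 0 -1.5 -14 0 0 0;-1 0 0 -10 0 0 0;1 0 0 0 0 0 0;1 0 0 0 0 0 0;1 0 0 0 0 0 0;1 0 0 0 0 0 0;1 0 0 0 0 0 0;1 0 0 0 0 0 0'
```

```text
time: 16.4
tool_pos: [0.429, -0.1078, 0.0523]
eef_rot: [3.141, -0.0, 0.585]
force: [-0.2, 1.3, 7.9]
opening: 0.015
grasp_force: 61.1
```

```bash
python3 -m creep '1 0 0 0 0 0 0;1 0 0 0 0 0 0;1 0 0 0 0 0 0;1 0 0 5 0 0 0;1 0 0 25 0 0 0;1 0 0 35 0 0 0;1 0 0 35 0 0 0;1 0 0 20 0 0 0'
```

```text
time: 17.07
tool_pos: [0.4293, -0.1079, 0.1751]
eef_rot: [3.139, -0.002, 0.585]
force: [1.0, -0.6, -2.3]
opening: 0.0146
grasp_force: 59.8
```

```bash
python3 -m creep '1 14 16 0 0 0 7;1 14 16 0 0 0 7;1 14 16 0 0 0 7;1 14 16 0 0 0 7;1 14 16 0 0 0 7;1 14 16 0 0 0 7;1 14 16 0 0 0 7;1 14 16 0 0 0 7'
```

```text
time: 17.73
tool_pos: [0.541, 0.0212, 0.1718]
eef_rot: [-3.141, 0.0, 1.569]
force: [0.6, 0.6, -2.0]
opening: 0.0147
grasp_force: 59.8
```

```bash
python3 -m creep '1 14 16 0 0 0 7;1 14 16 0 0 0 7;1 14 14 0 0 0 7;1 11 12 0 0 0 6.5;1 0 0 0 0 0 0;1 0 0 -20 0 0 0;1 0 0 -25 0 0 0;1 0 0 0 0 0 0'
```

```text
time: 18.4
tool_pos: [0.5909, 0.0778, 0.1227]
eef_rot: [-3.135, -0.003, 2.041]
force: [-0.4, 0.0, -4.1]
opening: 0.0146
grasp_force: 59.7
```

```bash
python3 -m creep '1 4 0.8 -10 0 0 0;1 0 0 -8 0 0 0;1 0 0 -5 0 0 0;1 0 0 -3 0 0 0;1 0 0 -2 0 0 0;1 0 0 0 0 0 0;1 0 0 0 0 0 0;1 0 0 0 0 0 0'
```

```text
time: 19.07
tool_pos: [0.598, 0.0791, 0.0993]
eef_rot: [3.141, 0.0, 2.043]
force: [-0.2, -0.0, -2.2]
opening: 0.015
grasp_force: 59.8
```

```bash
python3 -m creep '1 -2.5 -0.4 0 0 0 0;1 0 0 -3 0 0 0;1 0 0 -3 0 0 0;1 0 0 -2 0 0 0;1 0 0 0 0 0 0;1 0 0 0 0 0 0;1 0 0 0 0 0 0;1 0 0 0 0 0 0'
```

```text
time: 19.73
tool_pos: [0.5954, 0.0787, 0.0908]
eef_rot: [3.141, 0.0, 2.043]
force: [1.8, -0.2, -3.2]
opening: 0.0149
grasp_force: 59.6
```

Already below the rim stop (0.093) with no load; on down.

```bash
python3 -m creep '1 0 0 -3 0 0 0;1 0 0 -3 0 0 0;1 0 0 -3 0 0 0;1 0 0 -2 0 0 0;1 0 0 -2 0 0 0;1 0 0 0 0 0 0;1 0 0 0 0 0 0;1 0 0 0 0 0 0'
```

```text
time: 20.4
tool_pos: [0.5954, 0.0786, 0.0793]
eef_rot: [3.141, 0.0, 2.043]
force: [-6.5, -0.9, 16.8]
opening: 0.0146
grasp_force: 62.4
```

```bash
python3 -m creep '-1 0 0 0 0 0 0;-1 0 0 0 0 0 0;-1 0 0 0 0 0 0;-1 0 0 0 0 0 0;-1 0 0 10 0 0 0;-1 0 0 30 0 0 0;-1 0 0 40 0 0 0;-1 0 0 30 0 0 0'
```

```text
time: 21.07
tool_pos: [0.5955, 0.0787, 0.1908]
eef_rot: [3.141, 0.0, 2.043]
force: [0.2, -0.8, 0.5]
opening: 0.0852
grasp_force: 0.0
```

```bash
python3 -m creep '-1 -20 25 0 0 0 -5;-1 -20 25 0 0 0 -5;-1 -20 25 0 0 0 -5;-1 -20 25 0 0 0 -5;-1 -20 25 0 0 0 -5;-1 -20 25 0 0 0 -1;-1 -20 25 0 0 0 0;-1 -20 0 0 0 0 0';python3 - <<'E'
from h import *
im=env.get_image('top');sd=env.get_image('side');cv2.imwrite('pics/top4.png',im);cv2.imwrite('pics/side4.png',sd)
print(blob('top',im,(306.8,234),12,60,.0545,False),sideblob(sd,(.430,.0652,.0545)))
for p in [(.598,-.0117,.082),(.5955,.0778,.082)]:print(blob('top',im,proj('top',p),10,60,.0815,False))
c=im[140:290,240:460]
cv2.imwrite('pics/top4c.png',cv2.resize(c,None,fx=3.6,fy=3.6,interpolation=cv2.INTER_CUBIC))
E
```

```text
time: 21.73
tool_pos: [0.4343, 0.2567, 0.1885]
eef_rot: [3.141, -0.001, 1.591]
force: [0.5, 0.4, 0.2]
opening: 0.0852
grasp_force: 0.0
(np.int32(35), array([0.44316786, 0.08330946]), array([0.01262621, 0.01950828]), np.float64(96.66289937102277)) (array([359.4, 241.2]), array([352.5, 245.3]), array([349, 237,   8,  18, 106], dtype=int32), 'dx mm', np.float64(14.7))
(np.int32(126), array([ 0.59640948, -0.01312832]), array([0.0192689 , 0.04475353]), np.float64(76.97927018360281))
(np.int32(128), array([0.59412354, 0.07757817]), array([0.01986654, 0.04434195]), np.float64(117.62166752698205))
```

View pics/top4c.png

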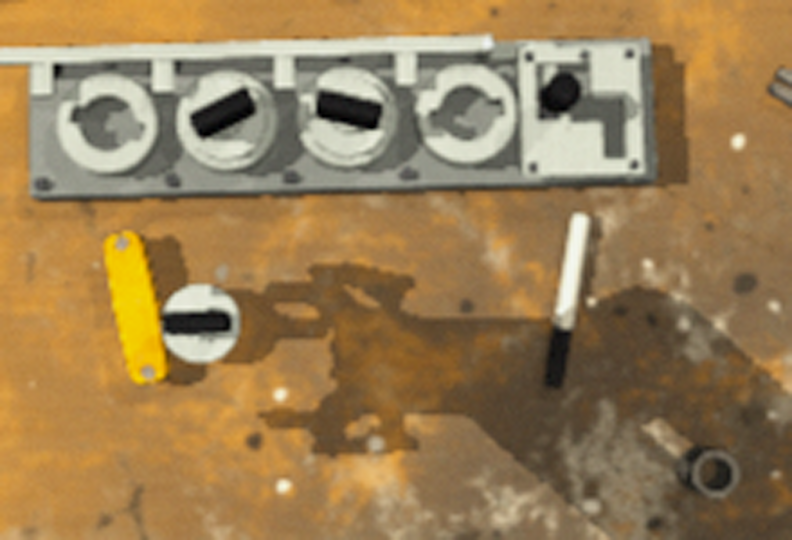

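```bash
python3 - <<'E'
from h import *
im=cv2.imread('pics/top4.png');sd=cv2.imread('pics/side4.png')
b=blob('top',im,(294.5,229.2),11,50,.0545,False);print(b);print(sideblob(sd,(*b[1],.0545)))
# flange disc: bright blob
print(blob('top',im,(295.5,229.5),13,130,.030))
E
```

```text
(np.int32(88), array([0.44338269, 0.09727198]), array([0.01302752, 0.04690015]), np.float64(91.09233553622964))
(array([352.9, 249.2]), array([352.4, 249.4]), array([349, 237,   8,  26, 159], dtype=int32), 'dx mm', np.float64(1.0))
(np.int32(346), array([0.44199353, 0.09498307]), array([0.05861977, 0.06740981]), np.float64(18.25656529547709))
```

```bash
python3 -m creep '-1 3 -40 0 0 0 0;-1 2 -40 0 0 0 0;-1 2 -40 0 0 0 0;-1 2 -40 -10 0 0 0;-1 0 0 -30 0 0 0;-1 0 0 -30 0 0 0;-1 0 0 -30 0 0 0;-1 0 0 0 0 0 0'
```

```text
time: 22.5
tool_pos: [0.4424, 0.0926, 0.0842]
eef_rot: [-3.135, 0.001, 1.588]
force: [-2.2, 0.3, -1.0]
opening: 0.0857
grasp_force: 0.0
```

```bash
python3 -m creep '-1 1 2 -17 0 0 0;-1 0 0 -14 0 0 0;1 0 0 0 0 0 0;1 0 0 0 0 0 0;1 0 0 0 0 0 0;1 0 0 0 0 0 0;1 0 0 0 0 0 0;1 0 0 0 0 0 0'
```

```text
time: 23.17
tool_pos: [0.4456, 0.0958, 0.0576]
eef_rot: [3.141, -0.0, 1.589]
force: [-4.4, 2.2, 15.8]
opening: 0.0148
grasp_force: 59.1
```

```bash
python3 -m creep '1 0 0 0 0 0 0;1 0 0 0 0 0 0;1 0 0 0 0 0 0;1 0 0 5 0 0 0;1 0 0 25 0 0 0;1 0 0 35 0 0 0;1 0 0 35 0 0 0;1 0 0 20 0 0 0'
```

```text
time: 23.83
tool_pos: [0.4459, 0.0958, 0.1803]
eef_rot: [3.139, -0.0, 1.589]
force: [1.1, -0.5, -2.4]
opening: 0.015
grasp_force: 59.2
```

```bash
python3 -m creep '1 25 12 0 0 0 -5;1 25 12 0 0 0 -5;1 25 12 0 0 0 -5;1 25 12 0 0 0 -1.5;1 25 12 0 0 0 0;1 20 10 0 0 0 0;1 0 0 -20 0 0 0;1 0 0 -25 0 0 0'
```

```text
time: 24.5
tool_pos: [0.5918, 0.1663, 0.1327]
eef_rot: [3.139, -0.001, 1.302]
force: [-0.2, 0.5, -3.1]
opening: 0.0145
grasp_force: 59.3
```

```bash
python3 -m creep '1 0 0 0 0 0 0;1 0 0 0 0 0 0;1 0 0 0 0 0 0;1 0 0 0 0 0 0;1 0 0 0 0 0 0;1 0 0 0 0 0 0;1 0 0 0 0 0 0;1 0 0 0 0 0 0'
```

```text
time: 25.17
tool_pos: [0.5904, 0.1657, 0.1322]
eef_rot: [3.141, -0.0, 1.301]
force: [-0.7, 0.9, -2.3]
opening: 0.0144
grasp_force: 59.2
```

```bash
python3 -m creep '1 2 0.3 -12 0 0 0;1 0 0 -8 0 0 0;1 0 0 -6 0 0 0;1 0 0 -4 0 0 0;1 0 0 -4 0 0 0;1 0 0 0 0 0 0;1 0 0 0 0 0 0;1 0 0 0 0 0 0'
```

```text
time: 25.83
tool_pos: [0.5924, 0.1659, 0.0979]
eef_rot: [3.141, -0.0, 1.301]
force: [2.4, -0.3, -3.5]
opening: 0.0144
grasp_force: 59.1
```

```bash
python3 -m creep '1 0 0 -3 0 0 0;1 0 0 -3 0 0 0;1 0 0 -3 0 0 0;1 0 0 -3 0 0 0;1 0 0 -2 0 0 0;1 0 0 0 0 0 0;1 0 0 0 0 0 0;1 0 0 0 0 0 0'
```

```text
time: 26.5
tool_pos: [0.5925, 0.166, 0.0847]
eef_rot: [3.141, -0.0, 1.301]
force: [-1.5, -1.9, 8.9]
opening: 0.0143
grasp_force: 60.8
```

```bash
python3 -m creep '-1 0 0 0 0 0 0;-1 0 0 0 0 0 0;-1 0 0 0 0 0 0;-1 0 0 0 0 0 0;-1 0 0 10 0 0 0;-1 0 0 30 0 0 0;-1 0 0 40 0 0 0;-1 0 0 30 0 0 0'
```

```text
time: 27.17
tool_pos: [0.5924, 0.1661, 0.1969]
eef_rot: [3.141, -0.001, 1.301]
force: [-0.3, -0.1, -0.7]
opening: 0.0854
grasp_force: 0.0
```

```bash
python3 -m creep '-1 -10 -36 0 0 0 -7;-1 -10 -36 0 0 0 -7;-1 -10 -36 0 0 0 -7;-1 -10 -36 0 0 0 -7;-1 0 -36 0 0 0 -7;-1 0 -36 0 0 0 -7;-1 5 -36 0 0 0 -7;-1 10 -30 0 0 0 -7'
```

```text
time: 27.83
tool_pos: [0.5666, -0.1183, 0.1948]
eef_rot: [3.141, -0.0, 0.317]
force: [0.6, 0.4, -0.6]
opening: 0.0856
grasp_force: 0.0
```

```bash
python3 -m creep '-1 15 -20 0 0 0 -7;-1 15 -20 0 0 0 -7;-1 8 -11 0 0 0 -2.4;-1 0 0 0 0 0 0;-1 0 0 0 0 0 0;-1 0 0 0 0 0 0;-1 0 0 0 0 0 0;-1 0 0 0 0 0 0';python3 - <<'E'
from h import *
im=env.get_image('top');sd=env.get_image('side')
for p in [(.598,-.0117,.082),(.5955,.0778,.082),(.5926,.167,.082)]:print(blob('top',im,proj('top',p),10,60,.0815,False))
a=cv2.resize(im[140:290,240:460],(790,540),interpolation=cv2.INTER_CUBIC);cv2.imwrite('pics/top5c.png',a)
cv2.imwrite('pics/side5c.png',cv2.resize(sd[150:310,220:420],(750,600),interpolation=cv2.INTER_CUBIC))
E
```

```text
time: 28.5
tool_pos: [0.605, -0.1662, 0.1941]
eef_rot: [-3.142, -0.0, 0.039]
force: [0.5, 0.3, -0.3]
opening: 0.0852
grasp_force: 0.0
(np.int32(123), array([ 0.59634627, -0.01306975]), array([0.01877282, 0.04506046]), np.float64(77.59330382022026))
(np.int32(129), array([0.5940437, 0.0777334]), array([0.01978884, 0.04469915]), np.float64(117.60980471653538))
(np.int32(121), array([0.59135037, 0.16792863]), array([0.01650083, 0.05039216]), np.float64(71.70341379764608))
```

View pics/side5c.png

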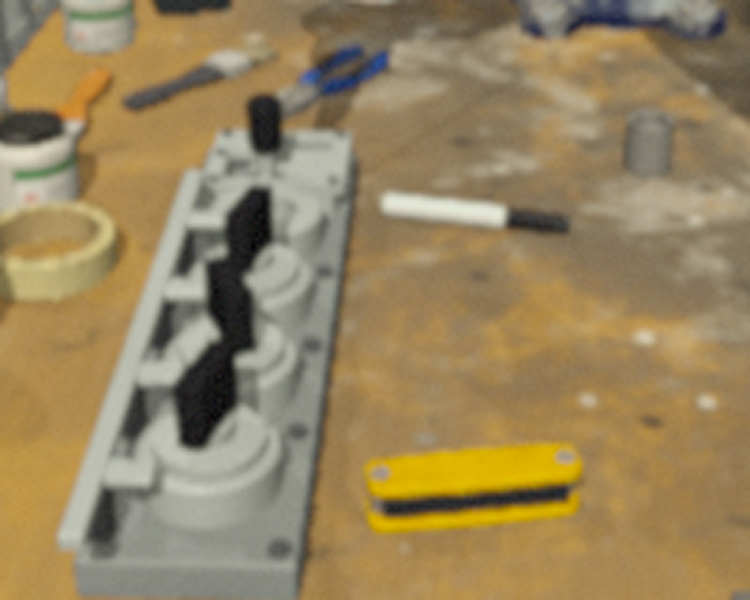

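View pics/top5c.png

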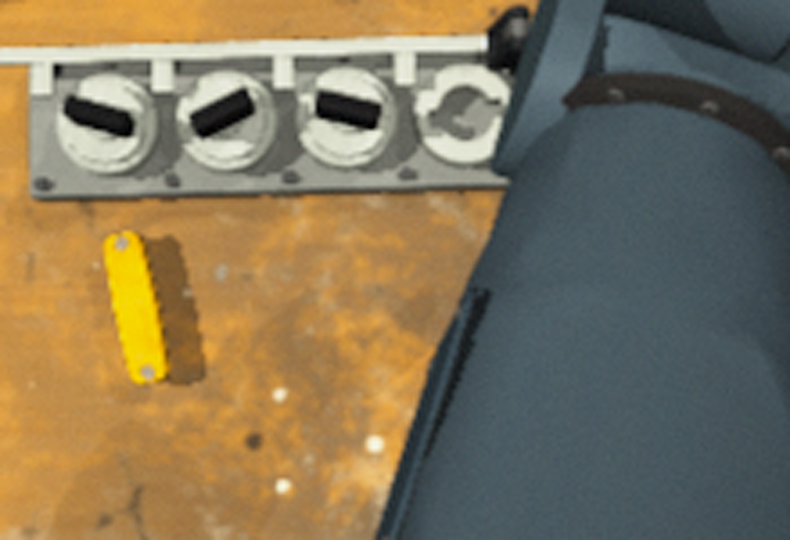

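```bash
python3 -m creep '-1 0 -1 -32 0 0 0;-1 0 0 -32 0 0 0;-1 0 0 -32 0 0 0;-1 0 0 -31 0 0 0;1 0 0 0 0 0 0;1 0 0 0 0 0 0;1 0 0 0 0 0 0;1 0 0 0 0 0 0'
```

```text
time: 29.27
tool_pos: [0.6065, -0.1684, 0.0692]
eef_rot: [3.14, -0.003, 0.038]
force: [0.0, 0.5, -0.4]
opening: 0.0386
grasp_force: 0.0
```

```bash
python3 -m creep '1 0 0 0 0 0 0;1 0 0 0 0 0 0;1 0 0 0 0 0 0;1 0 0 0 0 0 0;1 0 0 0 0 0 0;1 0 0 0 0 0 0;1 0 0 0 0 0 0;1 0 0 0 0 0 0'
```

```text
time: 29.93
tool_pos: [0.6063, -0.168, 0.0691]
eef_rot: [3.141, -0.003, 0.037]
force: [-1.6, 2.3, 8.9]
opening: 0.0235
grasp_force: 58.3
```

```bash
python3 -m creep '1 6.3 0.2 0 0 0 0;1 6.3 0.2 0 0 0 0;1 6.3 0.3 0 0 0 0;1 6.3 0.3 0 0 0 0;1 0 0 0 0 0 0;1 0 0 0 0 0 0;1 0 0 0 0 0 0;1 0 0 0 0 0 0'
```

```text
time: 30.6
tool_pos: [0.6311, -0.1673, 0.069]
eef_rot: [3.141, -0.002, 0.037]
force: [-3.7, 1.6, 8.6]
opening: 0.0235
grasp_force: 58.8
```

```bash
python3 -m creep '1 0.2 -6 0 0 0 0;1 0.2 -6 0 0 0 0;1 0.2 -6 0 0 0 0;1 0.2 -6 0 0 0 0;1 0 0 0 0 0 0;1 0 0 0 0 0 0;1 0 0 0 0 0 0;1 0 0 0 0 0 0'
```

```text
time: 31.27
tool_pos: [0.6319, -0.1913, 0.0691]
eef_rot: [3.141, -0.002, 0.037]
force: [-4.1, 0.6, 8.7]
opening: 0.0235
grasp_force: 58.9
```

```bash
python3 -m creep '1 -7 -0.2 0 0 0 0;1 -7 -0.2 0 0 0 0;1 -7 -0.3 0 0 0 0;1 -7 -0.3 0 0 0 0;1 0 0 0 0 0 0;1 0 0 0 0 0 0;1 0 0 0 0 0 0;1 0 0 0 0 0 0'
```

```text
time: 31.93
tool_pos: [0.604, -0.1922, 0.069]
eef_rot: [3.141, -0.003, 0.037]
force: [-1.8, 2.2, 10.6]
opening: 0.0234
grasp_force: 59.4
```

```bash
python3 -m creep '1 0.2 -6 0 0 0 0;1 0.2 -6 0 0 0 0;1 0.2 -6 0 0 0 0;1 0.2 -6.5 0 0 0 0;1 0 0 0 0 0 0;1 0 0 0 0 0 0;1 0 0 0 0 0 0;1 0 0 0 0 0 0'
```

```text
time: 32.6
tool_pos: [0.6045, -0.2163, 0.069]
eef_rot: [3.141, -0.002, 0.037]
force: [-3.4, 5.5, 11.0]
opening: 0.0234
grasp_force: 60.2
```

```bash
python3 -m creep '1 -7 -0.2 0 0 0 0;1 -7 -0.2 0 0 0 0;1 -7 -0.3 0 0 0 0;1 -7 -0.3 0 0 0 0;1 0 0 0 0 0 0;1 0 0 0 0 0 0;1 0 0 0 0 0 0;1 0 0 0 0 0 0'
```

```text
time: 33.27
tool_pos: [0.5764, -0.2171, 0.069]
eef_rot: [-3.142, -0.001, 0.037]
force: [-3.3, 6.7, 13.2]
opening: 0.0239
grasp_force: 60.6
```

```bash
python3 -m creep '-1 0 0 0 0 0 0;-1 0 0 0 0 0 0;-1 0 0 0 0 0 0;-1 0 0 0 0 0 0;-1 0 0 10 0 0 0;-1 0 0 35 0 0 0;-1 0 0 35 0 0 0;-1 0 0 35 0 0 0'
```

```text
time: 33.93
tool_pos: [0.5758, -0.2175, 0.1837]
eef_rot: [-3.141, 0.0, 0.037]
force: [1.5, -0.2, 1.1]
opening: 0.0856
grasp_force: 0.0
```

```bash
python3 -m creep '-1 -20 -30 0 0 0 0;-1 -20 -30 0 0 0 0;-1 -20 -30 0 0 0 0;-1 -20 -30 0 0 0 0;-1 -20 -30 0 0 0 0;-1 -20 -30 0 0 0 0;-1 -20 -20 0 0 0 0;-1 0 0 0 0 0 0';python3 - <<'E'
from h import *
im=env.get_image('top')
print(blob('top',im,proj('top',(.579,-.213,.082)),7,50,.082,False))
cv2.imwrite('pics/top6c.png',cv2.resize(im[140:290,240:460],(790,540),interpolation=cv2.INTER_CUBIC))
E
```

```text
time: 34.6
tool_pos: [0.4329, -0.421, 0.1825]
eef_rot: [3.14, 0.0, 0.034]
force: [0.4, 0.9, -1.1]
opening: 0.0856
grasp_force: 0.0
(np.int32(91), array([ 0.57817407, -0.21475581]), array([0.020179  , 0.03024112]), np.float64(113.08303081866732))
```

View pics/top6c.png

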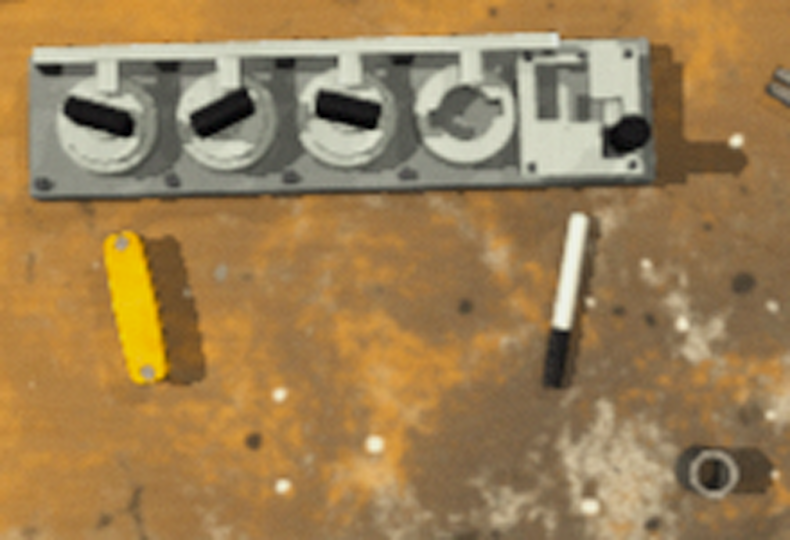

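The top view shows the grip at pixel (625,133) of the crop, back where it started. The tongues are over the three plug flanges, and the robot is clear of everything.

```bash
python3 -c "
from bench import env
print(env.hand_in())"
```

```text
the job is handed in; nothing more can be done
None
```

The job is handed in with no verdict returned: the last pictures and force readings show all three plugs present fully home in ports 1–3 and the lever back in the lock notch with the tongues over them, at about 35 s on the clock.

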